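# Swap two stoneware dishes on their felt mats

## Task

The two stoneware dishes on the desk were put back on each other's felt mats: slide them across the desk to swap them, never lifting or tipping them and without letting them knock together. First slide the blue dish onto the empty green mat, then, while it waits there, slide the white dish onto the white mat, and last slide the blue dish onto the blue mat. Each time leave the dish at rest in the middle of the mat, and do not disturb the clock, the glass obelisk or the pen cup.

Things in the scene. Friction and masses are not known exactly. Their poses are not given: they have to be found in the camera images.
- dish_blue: Open round dish of blue glazed stoneware, about 0.3 to 0.65 kg, 45 mm high, outside diameter 100 mm at the foot widening to 112 mm at the rim, wall 6 mm, inside diameter 90 mm at the inner floor and 100 mm at the rim, inner floor 8 mm above the desk. Slides upright when shut fingers inside press on its wall. Origin: centre of its underside. Starts on the white mat, up to 9 mm off centre.
- dish_white: Open round dish of white glazed stoneware, about 0.35 to 0.7 kg, 40 mm high, outside diameter 108 mm at the foot widening to 120 mm at the rim, wall 6 mm, inside diameter 98 mm at the inner floor and 108 mm at the rim, inner floor 8 mm above the desk. Slides like the blue one. Origin: centre of its underside. Starts on the blue mat, up to 9 mm off centre.
- mat_blue: Fixed round felt mat, blue, 144 mm across, 1 mm thick, flat on the desk; things slide over it as over the desk. Origin at its centre on the desk top. The white dish starts on it. The mats lie in a triangle, any colour at any corner; the straight way from one mat to another passes clear of a dish standing on the third.
- mat_white: Fixed round felt mat, white, 144 mm across, 1 mm thick, flat on the desk; things slide over it as over the desk. Origin at its centre on the desk top. The white dish belongs here; at the start the blue dish is on it.
- mat_green: Fixed round felt mat, green, 144 mm across, 1 mm thick, flat on the desk; things slide over it as over the desk. Origin at its centre on the desk top. Empty at the start: the waiting place.
- clock: Bystander: wooden desk clock with a round face and an arched top, 190 mm wide, 75 mm deep, 127 mm high, loose. Origin at the centre of its underside; its width runs along its y.
- obelisk: Bystander: glass obelisk on a dark square foot of 65 mm, 145 mm high, loose. Origin at the centre of its underside.
- pen_cup: Bystander: terracotta cup, 76 mm across and 95 mm high, with pens standing up to 139 mm, loose. Origin at the centre of its underside.
Things that resemble listed ones, but are neither listed nor needed, are in the scene too. Of the things like the dish_blue, leave any that is black; of the rest the smaller one is meant. There is more than one size of the dish_white; the job needs the smaller.

How it is judged:
On the way, in this order (a step that is already met when the one before it is completed fails the run):
1. the blue dish waits on the green mat, centred within 18 mm and at rest (horizontal distance between dish_blue and mat_green below 0.018 m and linear speed of dish_blue below 0.01 m/s), for 0.2 s.
2. the white dish is on the white mat, centred within 18 mm and at rest, with the blue dish still on the green mat (horizontal distance between dish_white and mat_white below 0.018 m and linear speed of dish_white below 0.01 m/s and horizontal distance between dish_blue and mat_green below 0.018 m), for 0.2 s.
At the end, for the whole second after the job is handed in: The blue dish stands upright and at rest on the blue mat and the white dish on the white mat, each with its centre within 18 mm of the mat's centre (horizontal distance between dish_blue and mat_blue below 0.018 m and linear speed of each of dish_blue, dish_white below 0.01 m/s and horizontal distance between dish_white and mat_white below 0.018 m and angle between each of dish_blue, dish_white's own z axis and vertical below 0.05 rad); the robot touches nothing.
It fails at once if a dish is lifted: its underside's centre is more than 12 mm above the desk (height (world z) of any of dish_blue, dish_white above 0.012 m).
It fails at once if a dish is tipped by more than 17 degrees (angle between any of dish_blue, dish_white's own z axis and vertical above 0.3 rad).
It fails at once if the dishes knock together (contact force between dish_blue and dish_white above 0.5 N).
It fails at once if the clock, the obelisk or the pen cup is moved by more than 20 mm (distance of any of clock, obelisk, pen_cup from where it was at the start of the episode above 0.02 m).
It also fails if it takes over 72 s, if anything falls off the work surface, if the arm or the gripper's body presses on something with over 40 N, if the wrist force passes 120 N, or if a joint passes its speed limit or range.

## Robot

A 7-joint arm with a two-finger parallel gripper is mounted at the origin on the work surface. World frame = base frame: x ahead of the robot, y to its left, z up, the work surface at z = 0. Lengths are in m, angles in rad, forces in N, time in s.
With the tool pointing down it reaches from about 0.35 to 0.9 m from the base axis. Payload 7.2 kg.
Tool frame: the origin (TCP) lies on the front face of the gripper's body, between the roots of the fingers; the fingertips stand 73 mm ahead of it and the grasp point (between the pads) lies 54 mm ahead of it (bot.tips_ahead is the distance from the TCP to the fingertips, in m); z points along the fingers, y is the line along which they close (so a half turn about z gives the same grasp; the last joint's range is limited). The gripper opens to 85 mm and grips with 20 to 120 N. Pads are 22 mm wide; open, the fingers measure 114 mm over their backs; the gripper's body (76 mm by 85 mm) begins 54 mm behind the grasp point. The pads swing forward as they close: fully open they stand 13 mm farther back than shut.
Start: joints at [1.233, 0.411, -0.013, 1.596, 0.006, 1.134, -0.082], TCP at [0.167, -0.602, 0.304] pointing down, gripper open.
Joint ranges: [-2.95, 2.95], [-0.29, 1.99], [-1.47, 1.44], [0.14, 2.54], [-1.03, 4.17], [0.13, 1.85], [-2.86, 2.86]. Speed limits (rad/s): [2.39, 2.39, 3.01, 3.01, 3.14, 3.14, 3.14].

## Interface

Orientations are given as a unit quaternion [x, y, z, w].
In Python, from workcell import bot gives the robot as it stands.
- The arm moves only by the tool servo_tool, never from a script. Its argument "plan" is a list of rows, each a list of 2 entries, a list of its own where there are three numbers: the shift along the tool's x, y, z in m, then the turn about the tool's z in rad. In form: [[[dx, dy, dz], roll], ...]. A call has 1 to 12 rows; each row shifts and turns the commanded pose from where the row before left it, along the tool's axes as they then stand; what a row does not reach is not made up. A row lasts 1/10 s, in which the tool goes at most 50 mm and 8.59 degrees, less where a joint would pass 70% of its speed; a pose out of reach is approached as far as the arm can. A call with a gripper value outside its range is refused whole. "hand" is the closure in counts, from 0 (fully open) to 255 (shut), set as the call begins (left out, the last holds). The fingers move at their own pace and stop on an object; the grip force is fixed at half the most. Time passes only in rows, so rows that do not move let the fingers close. It gives the time, the measured TCP pose, the force, the opening and the grip force at its end, in the units of the state.
- bot.read_state(): the state, without advancing time (a new reading comes with each control period).
- bot.get_image(name): name is "scene" or "top"; returns a dict with "img" (384x512x3 uint8, red, green, blue), "depth" (384x512 float32, m along the optical axis (not along the pixel's ray), 0 where there is no reading), "mtx" (3x3 intrinsics, pixels), "rvec" (rotation vector, rad) and "tvec" (3), from world to camera coordinates, as OpenCV has them. Camera axes: x right, y down, z forward; pixel columns grow to the right and rows downward; lengths in m; the calibration is good to about 2 mm. A picture is of the moment at which its call begins.
- bot.finish_job(): hands the job in; it is judged then, once.
Trained networks look in the newest picture that a camera, given by its name, has taken for a name from the list of things; names that differ only in an ending like _2 or _b are one class to them, and where a whole thing is asked for, a point or a joint stands for the part that bears it (a point fixed in the world has none). Each returns a list of dicts, best first, with "confidence" (0 to 1); they miss things now and then, are a little off and sometimes report something else, mostly with a low value. They report only what shows in the picture. A call takes as long as a camera call. They do not tell look-alikes from the thing itself.
- bot.outline_of(camera, target): "mask" (384x512 bool, what is visible of it) and "extent" ([left, top, right, bottom] in pixels, round what is visible of it).
The state is a dict: "clock": time; "qpos": joint angles; "dq": joint speeds; "joint_torque": joint torques, N m; "eef_pos": TCP position; "ee_rot": TCP orientation; "contact_force": force on the tool from outside, world axes, zero at the start; "moment": the same for the moment, N m; "finger_gap": finger opening in m; "finger_force": force on a finger pad.
Only numpy, scipy, OpenCV 4.12 (cv2) and the standard library are available. Lean on these libraries where they do the work, as an engineer would, in place of code of your own. Each camera call takes 0.05 s, during which the arm holds its last target. There are 200 camera calls.

## Working session

There is one attempt and no reset: what is moved stays moved. The work goes in short steps, Python scripts to look and compute and a tool call to move; the robot and the scene stay as the last step left them, time stands still between calls to the robot, and variables do not carry over. Pictures are saved under pics/ and viewed, at most 10 in all, crops included, and the job is handed in when it is done.

Besides the shell and the picture viewer there is one more tool, called after "Call:" as name(argument=value, ...) on one line, values as JSON. servo_tool: Moves the arm, as the interface text tells. Its arguments: {"type":"object","properties":{"plan":{"type":"array"},"hand":{"type":"number"}},"required":["plan"]}

```bash
mkdir -p pics
cat > h.py <<'E'
from workcell import bot
import numpy as np, cv2
def cloud(d):
    R=cv2.Rodrigues(np.array(d['rvec'],float))[0]; t=np.array(d['tvec'],float).ravel(); K=np.array(d['mtx'])
    z=d['depth']; v,u=np.mgrid[:z.shape[0],:z.shape[1]]
    p=np.stack([(u-K[0,2])/K[0,0]*z,(v-K[1,2])/K[1,1]*z,z],-1)
    P=(p-t)@R; P[z==0]=np.nan
    return P
E
python3 - <<'E'
from h import *
s=bot.read_state(); print(s)
for c in ['top','scene']:
    d=bot.get_image(c); P=cloud(d); cv2.imwrite(f'pics/{c}0.png',d['img'][:,:,::-1])
    for n in ['dish_blue','dish_white','mat_blue','mat_white','mat_green','clock','obelisk','pen_cup']:
        for o in bot.outline_of(c,n):
            m=o['mask']; q=P[m]; q=q[~np.isnan(q[:,0])]
            print(c,n,round(o['confidence'],2),[int(e) for e in o['extent']],np.round((np.percentile(q,2,axis=0),np.percentile(q,98,axis=0)),3).tolist())
E
```

```text
{'clock': 0.0, 'qpos': array([ 1.23278504,  0.41192103, -0.01273946,  1.5970527 ,  0.00561325,
        1.13426349, -0.08220774]), 'dq': array([-5.64877938e-04,  2.22498122e-03,  9.42349716e-04, -3.99824592e-04,
       -8.79704767e-04, -1.40617515e-03,  1.28841844e-05]), 'joint_torque': array([-7.19853233e-04, -6.00624490e+01,  6.81794118e-01, -2.99409574e+01,
        1.37023223e-02,  1.07945353e-02,  2.11140588e-05]), 'eef_pos': array([ 0.16647408, -0.60203427,  0.30303611]), 'ee_rot': array([ 9.90910497e-01,  1.34520404e-01, -1.64807860e-04, -7.87334647e-04]), 'contact_force': array([ 0.08754272, -0.29699506, -0.17152927]), 'moment': array([-0.01719889,  0.00622178, -0.02485786]), 'finger_force': 0.0, 'finger_gap': 0.08520966920042869}
top dish_blue 0.94 [293, 240, 333, 291] [[0.288, -0.146, 0.001], [0.388, -0.046, 0.046]]
top dish_blue 0.86 [231, 122, 271, 164] [[0.61, 0.014, -0.0], [0.713, 0.116, 0.046]]
top dish_blue 0.66 [161, 58, 221, 114] [[0.75, 0.166, 0.007], [0.892, 0.305, 0.064]]
top dish_white 0.79 [174, 186, 215, 233] [[0.423, 0.165, 0.004], [0.527, 0.269, 0.041]]
top di
[... 1046 characters left out ...]
ene dish_white 0.62 [334, 170, 384, 205] [[0.201, 0.161, 0.003], [0.344, 0.303, 0.051]]
scene mat_blue 0.91 [287, 204, 331, 225] [[0.421, 0.167, -0.003], [0.549, 0.291, 0.003]]
scene mat_blue 0.19 [214, 186, 249, 219] [[0.611, 0.01, -0.001], [0.715, 0.119, 0.045]]
scene mat_white 0.66 [208, 201, 252, 222] [[0.61, 0.006, -0.003], [0.735, 0.131, 0.003]]
scene mat_green 0.97 [212, 148, 246, 166] [[0.422, -0.306, -0.003], [0.54, -0.183, 0.003]]
scene clock 0.84 [151, 130, 184, 173] [[0.667, -0.437, 0.002], [0.732, -0.253, 0.125]]
scene obelisk 0.6 [264, 213, 296, 263] [[0.629, 0.231, -0.0], [0.7, 0.339, 0.13]]
scene pen_cup 0.91 [351, 215, 385, 273] [[0.482, 0.435, 0.005], [0.554, 0.506, 0.126]]
```

View pics/top0.png

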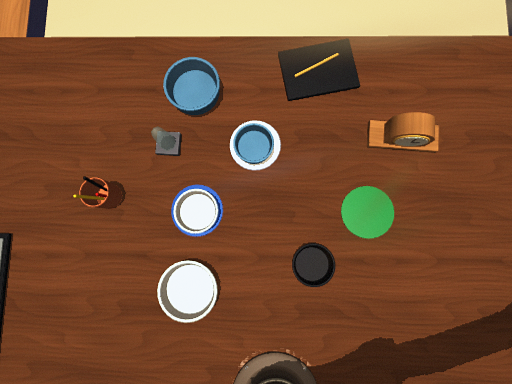

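Run:
```python
import cv2
a=cv2.imread('pics/top0.png')[40:330,140:400]
cv2.imwrite('pics/crop0.png',cv2.resize(a,None,fx=2,fy=2,interpolation=cv2.INTER_CUBIC))
from h import *
d=bot.get_image('top');P=cloud(d)
def circ(m):
    q=P[m]; q=q[~np.isnan(q[:,0])]
    (x,y),r=cv2.minEnclosingCircle(q[:,:2].astype(np.float32)); return round(x,3),round(y,3),round(r,3)
for c,ext in [('blue',(225,118,285,172)),('white',(165,178,232,242)),('green',(336,180,398,245)),('dk',(285,232,340,298))]:
    M=np.zeros(P.shape[:2],bool); M[ext[1]:ext[3],ext[0]:ext[2]]=1
    z=P[:,:,2]
    hi=M&(z>0.03); 
    if hi.sum(): print(c,'rim',circ(hi),np.nanmax(z[hi]))
    # mat by colour: differs from desk
    bg=np.median(d['img'][M],axis=0); print(bg)
```

```text
blue rim (0.661, 0.064, 0.056) 0.048407071611870675
[116.  140.5 153. ]
white rim (0.475, 0.216, 0.06) 0.04387182068938463
[119.  71.  80.]
[ 75. 164.  76.]
dk rim (0.338, -0.095, 0.056) 0.048072351433414075
[113.  61.  36.]
```

View pics/crop0.png

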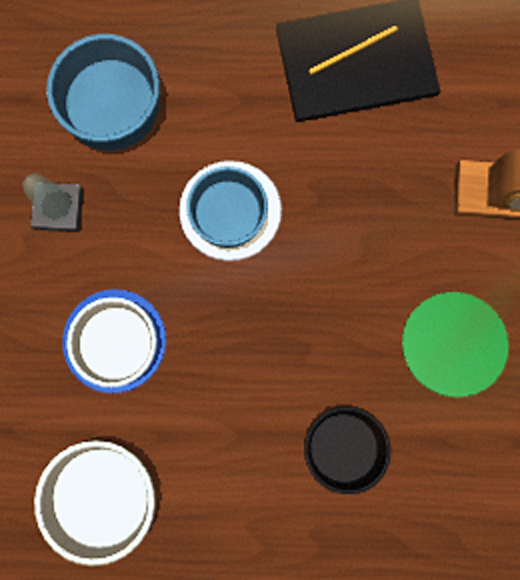

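Candidates for the blue dish: (255,144) small blue on the white mat (chosen), (192,85) larger blue, and (313,264) black. For the white dish: (197,211) smaller, on the blue mat (chosen), and (187,291) larger. The crop confirms both choices. Next I need the mat centres.

```bash
cat >> h.py <<'E'
def toplane(d,uv,h):
    R=cv2.Rodrigues(np.array(d['rvec'],float))[0]; t=np.array(d['tvec'],float).ravel()
    n=cv2.undistortPoints(np.array(uv,np.float32).reshape(-1,1,2),np.array(d['mtx'],float),None)[:,0]
    r=np.c_[n,np.ones(len(n))]@R; c=-t@R
    return (c+r*((h-c[2])/r[:,2])[:,None])[:,:2]
def matfit(d,name,guess):
    hsv=cv2.cvtColor(d['img'],cv2.COLOR_RGB2HSV).astype(int); H,S,V=hsv[...,0],hsv[...,1],hsv[...,2]
    m={'green':(H>45)&(H<80)&(S>80),'blue':(H>106)&(H<130)&(S>150)&(V>80),'white':(S<40)&(V>170)}[name]
    v,u=np.nonzero(m); X=toplane(d,np.c_[u,v],0.001); X=X[np.linalg.norm(X-guess,axis=1)<0.1]
    hull=cv2.convexHull(X.astype(np.float32)); (x,y),r=cv2.minEnclosingCircle(hull)
    return round(x,4),round(y,4),round(r,4),len(X)
E
python3 - <<'E'
from h import *
d=bot.get_image('top')
for n,g in [('green',(.48,-.248)),('blue',(.483,.221)),('white',(.667,.062))]: print(n,matfit(d,n,g))
R=cv2.Rodrigues(d['rvec'])[0]; print(-R.T@np.ravel(d['tvec']))
E
```

```text
green (0.4795, -0.2493, 0.072, 2187)
blue (0.4792, 0.2189, 0.0718, 429)
white (0.6655, 0.0603, 0.0725, 616)
[0.40571505 0.03431426 0.99385308]
```

Call:
servo_tool(plan=[[[0,0,0],0.14],[[0,0,0],0.13],[[0.04,-0.03,0],0],[[0.04,-0.03,0],0],[[0.04,-0.03,0],0],[[0.04,-0.03,0],0],[[0.04,-0.03,0],0],[[0.04,-0.03,0],0],[[0.04,-0.03,0],0]], hand=255)

```text
clock: 1.9
eef_pos: [0.448, -0.3911, 0.3042]
ee_rot: [1.0, -0.0, 0.0, 0.0]
contact_force: [0.3, -1.3, -0.6]
finger_gap: 0.0002
finger_force: 0.0
```

Call:
servo_tool(plan=[[[0.0194,-0.0414,0],0],[[0.0194,-0.0414,0],0],[[0.0194,-0.0414,0],0],[[0.0194,-0.0414,0],0],[[0.0194,-0.0414,0],0],[[0.0194,-0.0414,0],0],[[0.0194,-0.0414,0],0],[[0.0194,-0.0414,0],0],[[0.0194,-0.0414,0],0],[[0.0194,-0.0414,0],0],[[0.0194,-0.0414,0],0],[[0,0,0],0]])

```text
clock: 3.1
eef_pos: [0.6609, 0.0716, 0.3034]
ee_rot: [1.0, 0.005, 0.0, -0.002]
contact_force: [0.0, 0.0, 0.8]
finger_gap: -0.0001
finger_force: 0.0
```

Call:
servo_tool(plan=[[[0,0,0.04],0],[[0,0,0.04],0],[[0,0,0.03],0],[[0,0,0],0],[[0,0,0],0]])

```text
clock: 3.6
eef_pos: [0.6602, 0.0626, 0.1943]
ee_rot: [1.0, -0.0, -0.0, 0.0]
contact_force: [-0.5, 0.3, 0.6]
finger_gap: -0.0001
finger_force: 0.0
```

Call:
servo_tool(plan=[[[0,0,0.03],0],[[0,0,0.03],0],[[0,0,0.02],0],[[0,0,0.012],0],[[0,0,0.01],0],[[0,0,0],0],[[0,0,0],0]])

```text
clock: 4.3
eef_pos: [0.6608, 0.063, 0.0931]
ee_rot: [1.0, -0.0, 0.001, -0.0]
contact_force: [0.9, 0.2, -0.8]
finger_gap: -0.0001
finger_force: 0.0
```

Call:
servo_tool(plan=[[[-0.005,0.0087,0],0],[[-0.005,0.0087,0],0],[[-0.003,0.0052,0],0],[[-0.003,0.0052,0],0],[[-0.005,0.0087,0],0],[[-0.005,0.0087,0],0],[[-0.0075,0.013,0],0],[[-0.0075,0.013,0],0],[[-0.0075,0.013,0],0],[[-0.0075,0.013,0],0]])

```text
clock: 5.3
eef_pos: [0.6035, -0.0356, 0.0921]
ee_rot: [1.0, -0.0, 0.0, 0.0]
contact_force: [2.7, 3.4, 1.4]
finger_gap: 0.0001
finger_force: 2.1
```

```bash
cat >> h.py <<'E'
def rim(d,g,h):
    """circle fit of rim points (depth near height h) round guess g"""
    from scipy.optimize import least_squares
    P=cloud(d).reshape(-1,3); P=P[~np.isnan(P[:,0])]
    q=P[(abs(P[:,2]-h)<0.006)&(np.linalg.norm(P[:,:2]-g,axis=1)<0.085)][:,:2]
    R=0.053 if h>.042 else .057
    s=least_squares(lambda c:np.hypot(*(q-c).T)-R,g,loss='soft_l1',f_scale=.003)
    return np.round(s.x,4),len(q)
E
python3 - <<'E'
from h import *
d=bot.get_image('top'); s=bot.read_state(); p=s['eef_pos']; print(p,s['contact_force'])
cv2.imwrite('pics/t1.png',d['img'][:,:,::-1])
print(rim(d,p[:2]+[.016,.027],.045),rim(d,[.475,.216],.04))
E
```

```text
[ 0.6020108  -0.03882728  0.09175097] [-1.30565091 -0.62442644  1.57644996]
(array([ 0.6198, -0.0082]), 161) (array([0.4751, 0.2156]), 321)
```

View pics/t1.png

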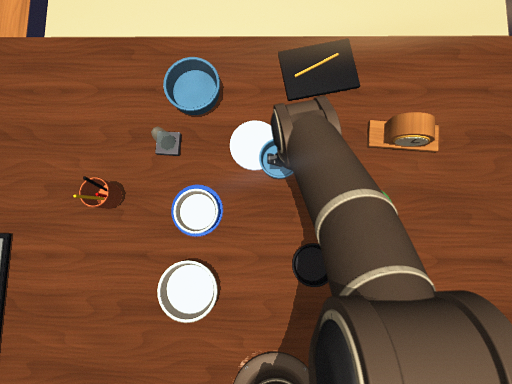

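The picture shows the blue dish at (280,158) following the fingers, partly hidden under the wrist. I'll carry on pushing.

Call:
servo_tool(plan=[[[-0.01,0.0173,0],0],[[-0.01,0.0173,0],0],[[-0.01,0.0173,0],0],[[-0.01,0.0173,0],0],[[-0.01,0.0173,0],0],[[-0.01,0.0173,0],0],[[-0.01,0.0173,0],0],[[-0.01,0.0173,0],0],[[-0.01,0.0173,0],0],[[-0.01,0.0173,0],0]])

```text
clock: 6.35
eef_pos: [0.503, -0.208, 0.0918]
ee_rot: [1.0, -0.0, -0.0, -0.0]
contact_force: [1.8, 2.0, 1.2]
finger_gap: -0.0
finger_force: 1.8
```

Call:
servo_tool(plan=[[[-0.0075,0.013,0],0],[[-0.0075,0.013,0],0],[[-0.0065,0.011,0],0],[[-0.005,0.0087,0],0],[[-0.004,0.007,0],0],[[-0.003,0.005,0],0],[[-0.002,0.0035,0],0],[[-0.001,0.002,0],0],[[0,0,0],0],[[0,0,0],0]])

```text
clock: 7.35
eef_pos: [0.4674, -0.2706, 0.0918]
ee_rot: [1.0, -0.0, -0.0, 0.0]
contact_force: [0.6, 0.1, 0.1]
finger_gap: 0.0002
finger_force: 0.3
```

Run:
```python
from h import *
s=bot.read_state(); p=s['eef_pos']; print(p)
for c in ['top','scene']:
    d=bot.get_image(c)
    print(rim(d,p[:2]+[.0178,.0306],.045),rim(d,[.475,.216],.04))
cv2.imwrite('pics/s2.png',d['img'][:,:,::-1])
```

```text
[ 0.4674072  -0.27057397  0.09182473]
(array([ 0.4832, -0.242 ]), 253) (array([0.475 , 0.2156]), 318)
(array([ 0.4865, -0.2377]), 115) (array([0.477 , 0.2183]), 205)
```

Call:
servo_tool(plan=[[[-0.002,0.003,0],0],[[-0.002,0.003,0],0],[[-0.001,0.002,0],0],[[0,0,0],0],[[0,0,0],0],[[0.006,-0.01,0],0],[[0.006,-0.01,0],0],[[0.004,-0.007,0],0],[[0,0,0],0]])

```text
clock: 8.35
eef_pos: [0.4797, -0.2494, 0.092]
ee_rot: [1.0, 0.001, 0.0, -0.0]
contact_force: [-0.5, -0.1, -0.7]
finger_gap: -0.0003
finger_force: 0.0
```

Call:
servo_tool(plan=[[[0,0,-0.02],0],[[0,0,-0.03],0],[[0,0,-0.04],0],[[0,-0.045,-0.015],0],[[0,-0.048,0],0],[[0,-0.048,0],0],[[0,-0.048,0],0],[[0,-0.048,0],0],[[0,-0.048,0],0],[[0,-0.048,0],0]])

```text
clock: 9.35
eef_pos: [0.4783, 0.0832, 0.1971]
ee_rot: [1.0, -0.0, 0.0, 0.0]
contact_force: [2.3, -0.8, 0.8]
finger_gap: -0.0003
finger_force: 0.0
```

Run:
```python
from h import *
s=bot.read_state(); p=s['eef_pos']; print(p,s['clock'])
for c in ['top','scene']:
    d=bot.get_image(c)
    print(rim(d,np.array([.4795,-.249]),.045),rim(d,[.475,.216],.04))
```

```text
[0.47830051 0.0831573  0.19710438] 9.35
(array([ 0.4783, -0.25  ]), 325) (array([0.4756, 0.2146]), 181)
(array([ 0.4808, -0.2483]), 102) (array([0.4769, 0.2184]), 202)
```

Call:
servo_tool(plan=[[[-0.001,-0.045,0],0],[[-0.001,-0.045,0],0],[[-0.001,-0.04,0],0],[[0,0,0],0],[[0,0,0],0],[[0,0,0],0]])

```text
clock: 10.05
eef_pos: [0.4758, 0.2099, 0.1966]
ee_rot: [1.0, -0.001, -0.0, 0.001]
contact_force: [0.2, -0.9, -0.0]
finger_gap: -0.0
finger_force: 0.0
```

Call:
servo_tool(plan=[[[0,-0.006,0.03],0],[[0,0,0.03],0],[[0,0,0.02],0],[[0,0,0.014],0],[[0,0,0.01],0],[[0,0,0],0],[[0,0,0],0]])

```text
clock: 10.75
eef_pos: [0.476, 0.2174, 0.0934]
ee_rot: [1.0, -0.0, 0.0, -0.0]
contact_force: [0.5, 0.3, 0.4]
finger_gap: -0.0001
finger_force: 0.0
```

Call:
servo_tool(plan=[[[0.0077,0.0063,0],0],[[0.0077,0.0063,0],0],[[0.005,0.004,0],0],[[0.005,0.004,0],0],[[0.006,0.005,0],0],[[0.0077,0.0063,0],0],[[0.0116,0.0095,0],0],[[0.0116,0.0095,0],0],[[0.0116,0.0095,0],0],[[0.0116,0.0095,0],0],[[0.0116,0.0095,0],0],[[0.0116,0.0095,0],0]])

```text
clock: 11.95
eef_pos: [0.5835, 0.1298, 0.0928]
ee_rot: [1.0, 0.001, -0.001, -0.001]
contact_force: [-4.7, 4.1, 3.9]
finger_gap: -0.0001
finger_force: 3.7
```

Run:
```python
from h import *
s=bot.read_state(); p=s['eef_pos']; print(p,s['clock'])
for c in ['top','scene']:
    d=bot.get_image(c)
    print(rim(d,p[:2]+np.array([-.774,.633])*.036,.04))
```

```text
[0.58351858 0.12980481 0.09283222] 11.95
(array([0.553 , 0.1527]), 91)
(array([0.5564, 0.1552]), 173)
```

Call:
servo_tool(plan=[[[0.0125,0.0104,0],0],[[0.0125,0.0104,0],0],[[0.0125,0.0104,0],0],[[0.0125,0.0104,0],0],[[0.0125,0.0104,0],0],[[0.0115,0.0096,0],0],[[0.0115,0.0096,0],0],[[0.009,0.0075,0],0],[[0.006,0.005,0],0],[[0.003,0.0026,0],0],[[0.002,0.0016,0],0],[[0,0,0],0]])

```text
clock: 13.25
eef_pos: [0.6888, 0.0421, 0.0926]
ee_rot: [1.0, 0.0, -0.001, -0.001]
contact_force: [-4.2, 2.5, 2.7]
finger_gap: -0.0
finger_force: 2.5
```

Run:
```python
from h import *
s=bot.read_state(); p=s['eef_pos']; print(p,s['clock'])
for c in ['top','scene']:
    d=bot.get_image(c)
    print(rim(d,p[:2]+np.array([-.774,.633])*.036,.04))
```

```text
[0.68876144 0.04211012 0.09260566] 13.25
(array([0.6587, 0.0662]), 162)
(array([0.6588, 0.0699]), 188)
```

Call:
servo_tool(plan=[[[0.003,0.0035,0],0],[[0.002,0.0025,0],0],[[0.001,0.001,0],0],[[0,0,0],0],[[0,0,0],0],[[0,0,0],0],[[-0.01,-0.008,0],0],[[-0.01,-0.008,0],0],[[-0.006,-0.005,0],0],[[0,0,0],0]])

```text
clock: 14.35
eef_pos: [0.6687, 0.0562, 0.0931]
ee_rot: [1.0, 0.001, -0.0, -0.0]
contact_force: [1.0, 0.8, 0.3]
finger_gap: -0.0001
finger_force: 0.0
```

Call:
servo_tool(plan=[[[0,0,-0.02],0],[[0,0,-0.03],0],[[0,0,-0.04],0],[[-0.028,0.035,-0.015],0],[[-0.028,0.035,0],0],[[-0.028,0.035,0],0],[[-0.028,0.035,0],0],[[-0.028,0.035,0],0],[[-0.028,0.035,0],0],[[-0.021,0.035,0],0],[[0,0,0],0]])

```text
clock: 15.45
eef_pos: [0.4774, -0.1965, 0.198]
ee_rot: [1.0, -0.004, -0.001, 0.002]
contact_force: [-0.7, -0.3, 0.6]
finger_gap: 0.0002
finger_force: 0.0
```

Run:
```python
from h import *
s=bot.read_state(); p=s['eef_pos']; print(p,s['clock'])
for c in ['top','scene']:
    d=bot.get_image(c)
    print(rim(d,np.array([.4795,-.249]),.045),rim(d,[.665,.06],.04))
    cv2.imwrite(f'pics/{c}3.png',d['img'][:,:,::-1])
```

```text
[ 0.47736669 -0.19649734  0.19798838] 15.45
(array([ 0.4791, -0.2503]), 128) (array([0.6649, 0.0601]), 313)
(array([ 0.4806, -0.2478]), 106) (array([0.6673, 0.0629]), 203)
```

Call:
servo_tool(plan=[[[0.001,0.025,0],0],[[0.001,0.022,0],0],[[0,0,0],0],[[0,0,0],0],[[0,0,0],0]])

```text
clock: 16.05
eef_pos: [0.4834, -0.2354, 0.1979]
ee_rot: [1.0, 0.001, 0.0, -0.0]
contact_force: [-0.1, 1.0, -0.1]
finger_gap: 0.0001
finger_force: 0.0
```

Call:
servo_tool(plan=[[[0,0,0.03],0],[[0,0,0.03],0],[[0,0,0.02],0],[[0,0,0.015],0],[[0,0,0.01],0],[[0,0,0],0],[[0,0,0],0]])

```text
clock: 16.75
eef_pos: [0.4832, -0.2368, 0.0933]
ee_rot: [1.0, 0.0, 0.0, 0.0]
contact_force: [0.1, -0.6, 0.2]
finger_gap: 0.0002
finger_force: 0.0
```

Call:
servo_tool(plan=[[[0,-0.01,0],0],[[0,-0.01,0],0],[[0,-0.006,0],0],[[0,-0.006,0],0],[[0,-0.008,0],0],[[0,-0.01,0],0],[[0,-0.015,0],0],[[0,-0.02,0],0],[[0,-0.02,0],0],[[0,-0.02,0],0],[[0,-0.02,0],0],[[0,-0.02,0],0]])

```text
clock: 17.95
eef_pos: [0.4831, -0.0723, 0.0935]
ee_rot: [1.0, -0.001, 0.001, 0.001]
contact_force: [-0.2, -6.4, 4.2]
finger_gap: -0.0001
finger_force: 3.2
```

Run:
```python
from h import *
s=bot.read_state(); p=s['eef_pos']; print(p,s['clock'])
for c in ['top','scene']:
    d=bot.get_image(c)
    print(rim(d,p[:2]-[0,.035],.045))
```

```text
[ 0.48307024 -0.07233436  0.09347297] 17.95
(array([ 0.4809, -0.106 ]), 20)
(array([ 0.4823, -0.0989]), 113)
```

Call:
servo_tool(plan=[[[0,-0.02,0],0],[[0,-0.02,0],0],[[0,-0.02,0],0],[[0,-0.02,0],0],[[0,-0.02,0],0],[[0,-0.02,0],0],[[0,-0.02,0],0],[[0,-0.02,0],0],[[0,-0.02,0],0],[[0,-0.02,0],0]])

```text
clock: 19.05
eef_pos: [0.4829, 0.1264, 0.0929]
ee_rot: [1.0, -0.001, -0.0, 0.001]
contact_force: [-0.7, -4.6, 4.1]
finger_gap: -0.0002
finger_force: 2.9
```

Call:
servo_tool(plan=[[[0,-0.02,0],0],[[0,-0.018,0],0],[[0,-0.016,0],0],[[0,-0.014,0],0],[[0,-0.012,0],0],[[0,-0.01,0],0],[[0,-0.008,0],0],[[0,-0.005,0],0],[[0,-0.003,0],0],[[0,-0.001,0],0],[[0,0,0],0],[[0,0,0],0]])

```text
clock: 20.25
eef_pos: [0.483, 0.2328, 0.0929]
ee_rot: [1.0, -0.001, -0.0, 0.001]
contact_force: [-1.5, -6.8, 5.6]
finger_gap: 0.0
finger_force: 3.3
```

Run:
```python
from h import *
s=bot.read_state(); p=s['eef_pos']; print(p,s['clock'])
for c in ['top','scene']:
    d=bot.get_image(c)
    print(rim(d,p[:2]-[0,.031],.045))
```

```text
[0.48304747 0.23275057 0.09285944] 20.25
(array([0.4819, 0.1995]), 164)
(array([0.4833, 0.1998]), 164)
```

Call:
servo_tool(plan=[[[0,-0.006,0],0],[[0,-0.006,0],0],[[0,-0.004,0],0],[[0,-0.002,0],0],[[0,0,0],0],[[0,0,0],0],[[0,0.012,0],0],[[0,0.012,0],0],[[0,0.006,0],0],[[0,0,0],0]])

```text
clock: 21.35
eef_pos: [0.4829, 0.2212, 0.0927]
ee_rot: [1.0, -0.001, -0.0, 0.0]
contact_force: [0.1, 0.5, 0.1]
finger_gap: 0.0001
finger_force: 0.0
```

Call:
servo_tool(plan=[[[0,0,-0.02],0],[[0,0,-0.03],0],[[0,0,-0.04],0],[[0,0.045,-0.015],0],[[0,0.048,0],0],[[0,0.048,0],0],[[0,0.048,0],0],[[0,0.048,0],0],[[0,0.048,0],0],[[0,0,0],0],[[0,0,0],0]])

```text
clock: 22.45
eef_pos: [0.4828, -0.0631, 0.1979]
ee_rot: [1.0, -0.002, 0.0, -0.0]
contact_force: [-1.0, 0.8, -0.4]
finger_gap: 0.0
finger_force: 0.0
```

Run:
```python
from h import *
s=bot.read_state(); print(s['eef_pos'],s['clock'])
for c in ['scene','top']:
    d=bot.get_image(c)
    print(rim(d,np.array([.4792,.2189]),.045),rim(d,[.665,.06],.04))
cv2.imwrite('pics/t4.png',d['img'][:,:,::-1])
```

```text
[ 0.48280465 -0.06310586  0.19793635] 22.45
(array([0.4843, 0.2207]), 191) (array([0.6674, 0.0633]), 202)
(array([0.4824, 0.2179]), 303) (array([0.6648, 0.0602]), 314)
```

View pics/t4.png

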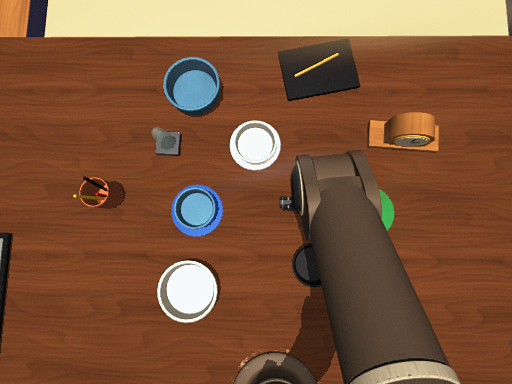

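The blue dish is centred on the blue mat (197,210) and the white dish on the white mat (255,145). The clock, obelisk and pen cup haven't moved, and the arm is clear.

```bash
python3 -c "
from workcell import bot
print(bot.finish_job())"
```

```text
the job is handed in; nothing more can be done
None
```

The dishes are swapped: the last images put each about 3 mm or less from its mat centre, the clock, obelisk and pen cup look undisturbed, and the job was handed in at about 22 s, though no verdict came back.

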